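# Lift a culture dish into the humid chamber and close its lid

## Robot

A 6-joint arm with a two-finger parallel gripper is mounted at the origin on the work surface. World frame = base frame: x ahead of the robot, y to its left, z up, the work surface at z = 0. Lengths are in m, angles in rad, forces in N, time in s.
With the tool pointing down it reaches from about 0.325 to 0.775 m from the base axis. Payload 5.5 kg.
Tool frame: the origin (TCP) lies between the finger pads; the fingertips stand 8 mm ahead of it and the grasp point (between the pads) lies 11 mm behind it (tcp_to_tips is the distance from the TCP to the fingertips, in m); z points along the fingers, y is the line along which they close (so a half turn about z gives the same grasp; the last joint's range is limited). The gripper opens to 88 mm and grips with 3 to 60 N. Pads are 20 mm wide; open, the fingers measure 115 mm over their backs; the gripper's body (75 mm by 178 mm) begins 61 mm behind the grasp point.
Start: joints at [-0.057, 0.091, 1.231, -0, 1.82, -0.057], TCP at [0.6, -0, 0.231] pointing down, gripper open.
Joint ranges: [-2.87, 2.87], [-0.86, 2.18], [0.17, 2.46], [-1.51, 4.65], [0.06, 2.69], [-2.65, 2.65]. Speed limits (rad/s): [2.57, 2.57, 3.01, 3.14, 3.14, 3.14].

## Interface

Orientations are given as a unit quaternion [w, x, y, z].
In Python, from bench import * gives the robot as it stands. Calls block until the motion is done:
- move_to(position, orientation): joint-space move of the TCP to a pose.
- move_l(position, speed=0.15, orientation=None): straight line of the TCP; orientation=None keeps the orientation; speed is the mean speed in m/s.
- movej(angles): joint-space move.
- gripper_open() and close(): open the fingers fully, or close them until they stop; the grip force is fixed at half the most.
- hold(seconds).
- inverse_kinematics(position, orientation): joint angles nearest the present ones, or None.
- state(): the state.
- get_image(name): name is "scene" or "side" or "wrist"; returns a dict with "frame" (400x640x3 uint8, blue, green, red), "depth" (400x640 float32, m along the optical axis (not along the pixel's ray), 0 where there is no reading), "camera_matrix" (3x3 intrinsics, pixels), "view" (4x4, takes a point from world to camera coordinates). Camera axes: x right, y up, looking along -z (the intrinsics and any distortion apply to the point x, -y, -z); pixel columns grow to the right and rows downward; lengths in m; the calibration is good to about 2 mm. A picture is of the moment at which its call begins.
A pose or a line that the arm cannot do raises IKError and nothing moves.
- job_done(): hands the job in; it is judged then, once.
The state is a dict: "time": time; "joint_pos": joint angles; "dq": joint speeds; "joint_torque": joint torques, N m; "ee_pos": TCP position; "ee_rot": TCP orientation; "ft_force": force on the tool from outside, world axes, zero at the start; "moment": the same for the moment, N m; "finger_gap": finger opening in m; "finger_force": force on a finger pad.
Only numpy, scipy, OpenCV 4.12 (cv2) and the standard library are available. Lean on these libraries where they do the work, as an engineer would, in place of code of your own. Each camera call takes 0.05 s, during which the arm holds its last target. There are 200 camera calls.

## Task

Use the flat lifter to take the culture dish off its rail stand and set it level on the rails inside the white humid chamber, never touching the dish with the gripper and never tipping it. Lower the chamber's hinged lid gently until it is fully shut over the dish, and lay the lifter flat in its shallow tray again. Leave the other things on the bench where they are.

Things in the scene. Friction and masses are not known exactly. Their poses are not given: they have to be found in the camera images.
- dish: Closed round petri dish of clear plastic with a white paper disc inside, 90 mm across, 18 mm tall, about 60 g, loose. Too wide to grip. Origin: centre of its underside, z up. It starts centred to about 4 mm on the stand's rails.
- stand: Fixed low aluminium dish stand. Origin: centre of its underside; x points from its front (robot side) to its back. Base plate 90 (x) x 112 (y) x 4 mm; two rails along x, 90 mm long, 16 mm wide, centred at y = +-40 mm, tops at z = 34 mm: the channel between them, under the dish, is 64 mm wide, 30 mm high, open at front and back.
- chamber: Fixed white open-front chamber, 120 x 120 mm, grey lid hinged at its back. Origin: centre of its underside; x points from front (robot side) to back. Floor 6 mm thick; side and back walls 6 mm thick, tops at z = 60 mm; front only a lip, 6 mm thick, top at z = 10 mm. Inside two rails along x, 100 mm long, 16 mm wide, centred at y = +-40 mm, tops at z = 34 mm (channel 64 mm wide).
- chamber_rest (a point): Where the centre of the dish's underside belongs: chamber frame (0, 0, 34) mm, level with the rails' tops; the walls leave the dish 9 mm play each way.
- lid (a joint): Lid angle: 0 rad is fully shut, grows as it opens, 1.75 at its stop; starts 1.35 to 1.6 (about upright). The hinge is stiff: the lid stays where it is left (2 to 3 N at its free edge moves it).
- lid_hinge (a point): Point on the lid's hinge line, mid-width: chamber frame (60, 0, 60.5) mm. Hinge axis is the chamber's y. The lid is a plate 120 x 120 x 6 mm; shut, it reaches 120 mm from the hinge towards the front and has a 45 mm deep, 6 mm thick apron hanging down at its free edge that closes the front.
- lid_handle (a point): Grip point on the lid's handle, a black fin on its outer face: 12 mm thick (along the hinge line), 24 mm long, 38 mm tall. Lid shut, the point is 90 mm in front of the hinge line, 31 mm above it and 25 mm above the lid's outer face; it turns with the lid. Axes are the lid's: the chamber's when shut.
- lifter: Loose flat lifter, about 180 g. Origin: centre of the underside of its aluminium blade, 112 (x) x 48 (y) x 4 mm, which lies flat; +x towards the tip. A black upright grip block, 24 (x) x 16 (y) mm, stands on the blade at x = -44 mm, from z = 4 to 74 mm. Blade tip at x = +56 mm.
- lifter_grip (a point): Grip point in the lifter's grip block, 54 mm above the blade's underside, 20 mm below the block's top, on its axis (x = -44 mm). Axes as the lifter's.
- lifter_seat (a point): Point on top of the lifter's blade (x = +26 mm, z = 4 mm) that belongs under the dish's centre when carrying.
- tray: Fixed shallow dark steel tray, 160 (x) x 90 (y) mm, rim 10 mm high, walls and floor 4 mm thick. Origin: centre of its underside. The lifter starts in it, blade flat on its floor, pointing along the tray's x.
- jar: Bystander: glass jar with brown cap, 72 mm across, 100 mm tall. Origin at its foot.
- dish_stack: Bystander: stack of three dishes, 90 mm across, 53 mm tall. Origin at its foot.
- pot: Bystander: white pot with steel cap, 68 mm across, 102 mm tall. Origin at its foot.
- vial_a: Bystander: clear vial with screw cap, 34 mm across, 86 mm tall. Origin at its foot.
- vial_b: Bystander: the same as the other vial.
- film_roll: Bystander: roll of sealing film, 60 mm across, 45 mm tall. Origin at its foot.
- forceps: Bystander: flat steel forceps lying along its own x, 130 x 10 x 6 mm. Origin at its underside.
- wash_bottle: Bystander: white bottle, 64 mm across, 170 mm tall. Origin at its foot.
Not all that is in view belongs to the job. Of the things that look like the dish, the smallest one is meant.

How it is judged:
On the way, in this order (a step that is already met when the one before it is completed fails the run):
1. the dish is lifted clear of its stand on the lifter (height (world z) of dish above 0.05 m and contact force between dish and lifter above 0.1 N and contact force between dish and stand below 0.02 N), for 0.1 s.
2. the dish rests on the rails in the chamber, off the lifter, while the lid is still open (horizontal distance between dish and chamber below 0.012 m and z of dish in the frame of chamber between 0.031 and 0.037 m and angle between dish's own z axis and vertical below 0.08 rad and contact force between dish and lifter below 0.02 N and value of joint lid above 0.5 rad), for 0.1 s.
At the end, for the whole second after the job is handed in: Dish level (0.08 rad) on the chamber's rails, centre within 12 mm of the chamber's, underside 31-37 mm above the chamber's, off the lifter; lid below 0.04 rad; lifter flat (0.05 rad) on the tray's floor (2-6.5 mm up), centre within 35 mm of the tray's; dish and lifter at rest (horizontal distance between dish and chamber below 0.012 m and z of dish in the frame of chamber between 0.031 and 0.037 m and angle between dish's own z axis and vertical below 0.08 rad and contact force between dish and lifter below 0.02 N and value of joint lid below 0.04 rad and linear speed of each of dish, lifter below 0.02 m/s and horizontal distance between lifter and tray below 0.035 m and z of lifter in the frame of tray between 0.002 and 0.0065 m and angle between lifter's own z axis and vertical below 0.05 rad); the robot touches nothing.
It fails at once if the gripper or arm touches the dish (over 0.5 N) (contact force between any of the fingers, the arm and dish above 0.5 N).
It fails at once if the dish is tipped by more than 0.35 rad (angle between dish's own z axis and vertical above 0.35 rad).
It fails at once if the lid is slammed (closing faster than 2.5 rad/s) (velocity of joint lid below -2.5 rad/s).
It fails at once if a bystander is moved by more than 25 mm or knocked over (distance of any of jar, dish_stack, pot, vial_a, vial_b, film_roll, forceps, wash_bottle from where it was at the start of the episode above 0.025 m or angle between any of jar, dish_stack, pot, vial_a, vial_b, film_roll, wash_bottle's own z axis and vertical above 0.5 rad).
It also fails if it takes over 72 s, if anything falls off the work surface, if the arm or the gripper's body presses on something with over 40 N, if the wrist force passes 120 N, or if a joint passes its speed limit or range.

## Working session

There is one attempt and no reset: what is moved stays moved. The work goes in short steps, each a Python script; the robot and the scene stay as the last script left them, time stands still between calls to the robot, and variables do not carry over. Pictures are saved under pics/ and viewed, at most 10 in all, crops included, and the job is handed in when it is done.

```bash
ls; mkdir -p pics
cat > h.py <<'E'
from bench import *
import numpy as np, cv2
def cloud(im):
    d=im["depth"]; K=np.array(im["camera_matrix"]); V=np.linalg.inv(np.array(im["view"]))
    v,u=np.mgrid[:d.shape[0],:d.shape[1]]
    c=np.stack([(u-K[0,2])/K[0,0]*d,-(v-K[1,2])/K[1,1]*d,-d,np.ones_like(d)],-1)
    P=(c@V.T)[...,:3]; P[d==0]=np.nan
    return P
E
python3 - <<'E'
from h import *
for n in ("scene","side"):
    im=get_image(n); cv2.imwrite(f"pics/{n}0.png",im["frame"]); np.savez(f"{n}0.npz",**{k:np.array(x) for k,x in im.items()})
    print(n,np.array(im["camera_matrix"]).round(1).tolist(),np.array(im["view"]).round(3).tolist(),(im["depth"]>0).mean(), [k for k in im])
E
```

```text
pics
scene [[393.2, 0.0, 322.8], [0.0, 393.2, 197.3], [0.0, 0.0, 1.0]] [[0.411, 0.911, 0.009, -0.231], [-0.528, 0.23, 0.818, 0.199], [0.743, -0.341, 0.576, -1.421], [0.0, 0.0, 0.0, 1.0]] 0.995734375 ['frame', 'depth', 'camera_matrix', 'view']
side [[393.4, 0.0, 320.4], [0.0, 393.4, 198.5], [0.0, 0.0, 1.0]] [[0.952, -0.305, 0.017, -0.498], [0.202, 0.671, 0.713, -0.161], [-0.228, -0.676, 0.701, -0.905], [0.0, 0.0, 0.0, 1.0]] 0.9960703125 ['frame', 'depth', 'camera_matrix', 'view']
```

View pics/scene0.png

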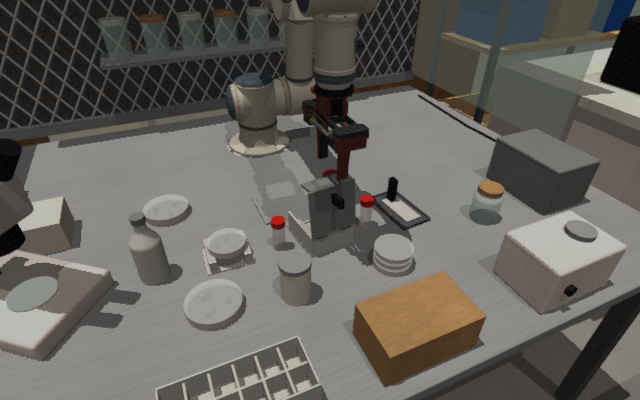

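View pics/side0.png

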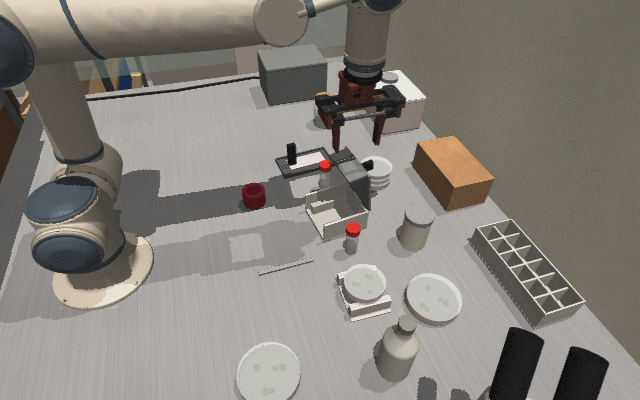

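The scene view shows the dish on its stand at (227,245), the chamber at (322,220) with its lid about upright, and the lifter in its tray at (400,207). In the side view they are at (365,283), (337,210) and (305,160). Next I'll merge both depth clouds into a top-down map.

```bash
cat > td.py <<'E'
from h import *
L=[]
for n in ("scene","side"):
    im=np.load(f"{n}0.npz"); P=cloud(im).reshape(-1,3); C=im["frame"].reshape(-1,3); L.append(np.c_[P,C])
A=np.vstack(L); A=A[np.isfinite(A[:,0])]; np.save("A.npy",A)
x0,x1,y0,y1=.3,.8,-.35,.3
m=(A[:,0]>x0)&(A[:,0]<x1)&(A[:,1]>y0)&(A[:,1]<y1)&(A[:,2]<.18)&(A[:,2]>-.02)
A=A[m]; A=A[np.argsort(A[:,2])]
s=1000
H=np.zeros((500,650,3),np.uint8)
r=((x1-A[:,0])*s).astype(int); c=((y1-A[:,1])*s).astype(int)
for k in (1,0,2):
  pass
for dr in (0,1):
  for dc in (0,1):
    H[np.clip(r+dr,0,499),np.clip(c+dc,0,649)]=A[:,3:]
for i in range(0,650,50):
  cv2.putText(H,f"{int(round((y1-i/s)*1000))}",(i,10),0,.3,(0,255,0)); cv2.line(H,(i,12),(i,20),(0,255,0))
for i in range(0,500,50):
  cv2.putText(H,f"{int(round((x1-i/s)*1000))}",(0,i+4),0,.3,(0,255,0))
cv2.imwrite("pics/td.png",H)
E
python3 td.py
```

```text
(no output)
```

View pics/td.png

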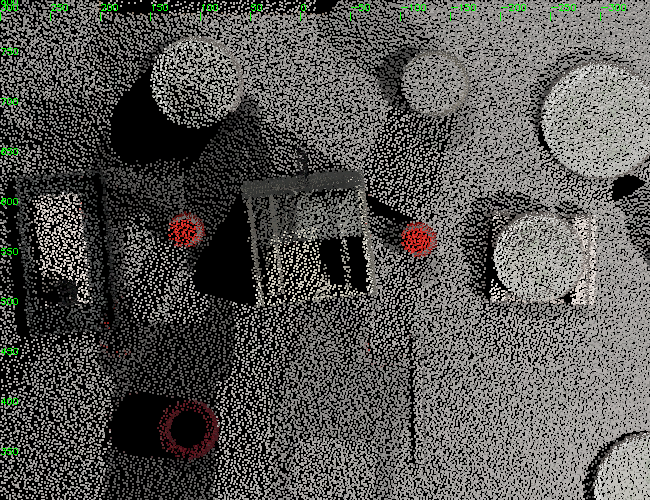

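The top-down map shows the chamber near (0.56,-0.01), the stand near (0.545,-0.24) and the tray near (0.545,0.24). A vial stands at (0.57,-0.12), between the stand and the chamber. Now I'll measure the poses accurately.

```bash
cat > meas.py <<'E'
from h import *
A=np.load("A.npy")
def sel(x0,x1,y0,y1,z0,z1):
    return A[(A[:,0]>x0)&(A[:,0]<x1)&(A[:,1]>y0)&(A[:,1]<y1)&(A[:,2]>z0)&(A[:,2]<z1)]
def rect(n,p,q=0):
    (c,wh,a)=cv2.minAreaRect((p[:,:2]*1000).astype(np.float32)); print(n,len(p),np.round(c,1),np.round(wh,1),round(a,2), "z",np.percentile(p[:,2]*1000,[5,50,95]).round(1))
t=sel(.45,.65,.17,.32,.0,.015); g=t[:,3:].mean(1)
rect("tray",t[t[:,2]>.0065]); print(np.histogram(g,12))
rect("traydark",t[g<60])
b=t[(g>120)&(t[:,0]>.49)&(t[:,1]>.19)&(t[:,1]<.285)]; 
# keep the big component
rect("blade",b)
rect("block",sel(.45,.6,.2,.28,.03,.1)); rect("blocktop",sel(.45,.6,.2,.28,.074,.09))
rect("walls",sel(.45,.595,-.1,.08,.057,.064))
w=sel(.45,.61,-.1,.08,.02,.064)
rect("chamber side",w)
for nm,a,b_ in(("wallL",.02,.08),("wallR",-.1,-.05)):
    q=sel(.50,.595,a,b_,.0585,.063); 
    if len(q)>5:
        k=np.polyfit(q[:,0],q[:,1],1); print(nm,len(q),k, q[:,:2].min(0),q[:,:2].max(0))
rect("stand",sel(.47,.63,-.32,-.16,.002,.2))
rl=sel(.47,.63,-.32,-.16,.030,.038); rect("rails",rl)
for a,b_ in((-.32,-.27),(-.22,-.17)):
    q=rl[(rl[:,1]>a)&(rl[:,1]<b_)]; rect(" rail",q) if len(q)>5 else 0
d=sel(.47,.63,-.32,-.16,.046,.06); rect("dish",d); print("dish circ",cv2.minEnclosingCircle((d[:,:2]*1000).astype(np.float32)))
rect("table", sel(.35,.45,-.1,0,-.01,.01))
l=sel(.5,.72,-.12,.1,.075,.19); print(len(l)); 
for c in ((.57,-.12),(.57,.115),(.72,-.135),(.72,.1)):
    q=sel(c[0]-.05,c[0]+.05,c[1]-.05,c[1]+.05,.04,.15); print(c,cv2.minEnclosingCircle((q[:,:2]*1000).astype(np.float32)),q[:,2].max())
np.set_printoptions(suppress=True,precision=4)
for it in range(5):
    c=l[:,:3].mean(0); u,s,vt=np.linalg.svd(l[:,:3]-c,full_matrices=False); n=vt[2]; r=(l[:,:3]-c)@n; l=l[abs(r)<max(.003,1.5*np.std(r))]
print("lid",len(l),c,n*np.sign(-n[0]),l[:,:3].min(0),l[:,:3].max(0))
E
python3 meas.py
```

```text
tray 1237 [547.9 233.8] [162.2  95.1] 6.16 z [ 6.8  9.2 12.1]
(array([174, 277, 282, 566, 475,  84, 590,  39, 574,  82,   4, 282]), array([ 20.33333333,  37.61111111,  54.88888889,  72.16666667,
        89.44444444, 106.72222222, 124.        , 141.27777778,
       158.55555556, 175.83333333, 193.11111111, 210.38888889,
       227.66666667]))
traydark 523 [548.5 232.9] [161.8  94.8] 4.61 z [ 2.   7.2 12.1]
blade 865 [570.5 246.8] [158.7  75.5] 0.43 z [ 0.8  8.7 11. ]
block 314 [507.4 232.2] [27.3 22.5] 11.47 z [32.1 59.6 79.2]
blocktop 73 [507.  232.4] [27.2 19.6] 3.31 z [74.6 78.  80.8]
walls 249 [549.2 -10.1] [100.7 122.8] 5.18 z [57.8 60.3 62.5]
chamber side 1560 [557.6  -9.9] [116.5 123.6] 6.05 z [23.7 40.2 61.3]
wallL 66 [ 0.11611694 -0.01721985] [0.50135555 0.03933164] [0.59437609 0.05503807]
wallR 136 [ 0.10824439 -0.12655335] [ 0.50544778 -0.07515317] [ 0.59419935 -0.0584977 ]
stand 4876 [ 550. -240.] [159.5 159.9] 89.9 z [ 2.3 36.  54.1]
rails 542 [ 542.  -239.7] [97.7 91.5] 87.65 z [31.5 34.7 37.3]
 rail 379 [ 540.4 -280. ] [91.3 18.8] 0.06 z [31.3 34.6 36.9]
 rail 130 [ 543.7 -204. ] [26.2 90.4] 87.56 z [31.7 34.7 37. ]
dish 2139 [ 543.6 -238.4] [91.1 90.2] 29.96 z [49.9 52.7 54.6]
dish circ ((542.3413696289062, -237.3345184326172), 47.5391731262207)
table 2009 [400. -50.] [99.9 99.9] 89.9 z [-1.4  0.9  3. ]
3856
(0.57, -0.12) ((545.0126953125, -102.41767883300781), 39.53791427612305) 0.08990788102526215
(0.57, 0.115) ((569.4678955078125, 114.03860473632812), 18.6136417388916) 0.08939532191019095
(0.72, -0.135) ((717.7540283203125, -135.50975036621094), 35.29118728637695) 0.10653070138522225
(0.72, 0.1) ((718.1312866210938, 104.4159927368164), 47.64763259887695) 0.0577736762407105
lid 2214 [ 0.6145 -0.0098  0.1345] [-0.9829 -0.1    -0.1549] [ 0.597  -0.0636  0.0751] [0.6308 0.0582 0.183 ]
```

```bash
cat > m2.py <<'E'
from h import *
np.set_printoptions(suppress=True,precision=4)
A=np.load("A.npy")
print(state()["ee_rot"],state()["time"])
def fr(c,yaw,r=.13):
    d=A[:,:2]-c; R=np.array([[np.cos(yaw),np.sin(yaw)],[-np.sin(yaw),np.cos(yaw)]]); q=d@R.T*1000
    m=(abs(q)<r*1000).all(1); return np.c_[q,A[:,2]*1000,A[:,3:].mean(1)][m]
def line(q,n):  # robust yaw residual
    if len(q)<8: print(n,"few");return
    k=np.polyfit(q[:,0],q[:,1],1); print(n,len(q),"slope",k[0].round(4),"y0",k[1].round(1),"x",np.percentile(q[:,0],[1,50,99]).round(1),"y",np.percentile(q[:,1],[2,50,98]).round(1))
print("CHAMBER"); q=fr((.56,-.01),.105)
w=lambda a,b,c,d,e,f:q[(q[:,0]>a)&(q[:,0]<b)&(q[:,1]>c)&(q[:,1]<d)&(q[:,2]>e)&(q[:,2]<f)]
line(w(-55,30,45,70,58,63),"wallL top"); line(w(-55,30,-70,-45,58,63),"wallR top")
f=w(-75,-45,-62,-48,15,50); print("front faceR", len(f), np.percentile(f[:,0],[2,10,50]))
f=w(-75,-45,48,62,15,50); print("front faceL", len(f), np.percentile(f[:,0],[2,10,50]))
f=w(-75,-45,-50,50,3,12);print("lip",np.histogram(f[:,0],15))
l=w(30,110,-55,-15,80,165); 
for z in range(80,166,14): 
    s=l[(l[:,2]>z)&(l[:,2]<z+14)]; print("lid z",z+7,np.percentile(s[:,0],[3,25,50,75,97]).round(1))
print("STAND"); q=fr((.543,-.239),0)
line(w(-60,60,-60,-30,31,38),"railR");line(w(-60,60,30,60,31,38),"railL"); 
f=w(-70,70,-65,65,31,38); line(f,"rails")
for e in (-48,48):
    s=w(-38,38,e-14,e+14,16,38); line(s,"rail sides")
print("TRAY"); q=fr((.548,.233),.085,.1)
line(w(-90,90,40,52,7.5,14),"rimL");line(w(-90,90,-52,-40,7.5,14),"rimR")
b=w(-72,72,-37,37,4,12); b=b[b[:,3]>110]; line(b,"blade"); print(cv2.minAreaRect(b[:,:2].astype(np.float32)))
b=w(-80,0,-30,30,20,85); line(b,"block"); b=b[b[:,2]>73]; line(b,"blocktop")
B=A[(A[:,2]>.1)&(A[:,2]<.19)&(A[:,1]<-.25)&(A[:,1]>-.55)&(A[:,0]>.35)&(A[:,0]<.8)]; print("bottle",B[:,:3].min(0),B[:,:3].max(0),np.median(B[:,:3],0))
E
python3 m2.py
```

```text
[-0.0007  0.7071  0.7071 -0.0006] 0.1
CHAMBER
wallL top 65 slope 0.0114 y0 57.5 x [-53.8 -13.5  28.8] y [54.1 57.  61.4]
wallR top 137 slope 0.0024 y0 -55.7 x [-54.4 -13.3  28.4] y [-59.5 -55.9 -51.9]
front faceR 82 [-59.5744 -58.7218 -53.1136]
front faceL 58 [-60.6543 -59.9115 -53.5122]
lip (array([ 4,  2,  2,  0,  3,  1,  7, 37, 26, 16, 14, 17, 21, 21, 17]), array([-73.8169, -71.9029, -69.989 , -68.075 , -66.1611, -64.2471,
       -62.3331, -60.4192, -58.5052, -56.5913, -54.6773, -52.7634,
       -50.8494, -48.9355, -47.0215, -45.1076]))
lid z 87 [56.8 58.5 61.5 62.7 64.2]
lid z 101 [54.8 56.2 59.5 60.7 62.2]
lid z 115 [53.  56.3 58.1 58.9 60.2]
lid z 129 [51.1 53.  56.3 57.3 58.8]
lid z 143 [49.5 52.  54.6 55.7 58. ]
lid z 157 [48.3 51.8 53.  53.8 55. ]
lid z 171 [48.3 51.  51.2 52.4 53.7]
STAND
railR 365 slope -0.014 y0 -42.6 x [-46.9   2.7  42.6] y [-49.3 -43.4 -32.7]
railL 127 slope -0.0178 y0 40.7 x [-44.2  18.2  45.7] y [31.7 41.4 48. ]
rails 526 slope 0.0449 y0 -20.2 x [-46.7   7.1  44.8] y [-49.1 -39.9  47. ]
rail sides 402 slope 0.0017 y0 -45.1 x [-37.6   5.   37.2] y [-49.9 -46.7 -35.4]
rail sides 64 slope -0.0149 y0 42.3 x [-37.4  14.   36.7] y [34.6 42.6 48.1]
TRAY
rimL 127 slope 0.0051 y0 43.7 x [-78.6  12.3  77.7] y [40.5 43.6 48.3]
rimR 119 slope 0.0122 y0 -42.8 x [-76.9  -8.1  78.2] y [-46.4 -42.9 -40.3]
blade 697 slope 0.1077 y0 3.1 x [-51.1  11.5  58.3] y [-18.1   2.5  32.7]
((1.7340049743652344, 7.389764785766602), (114.73778533935547, 56.690372467041016), 0.914711594581604)
block 365 slope 0.1146 y0 4.8 x [-52.4 -38.4 -27.4] y [-5.3 -1.5 11.9]
blocktop 83 slope -0.0147 y0 2.1 x [-53.3 -39.2 -27.6] y [-4.8  1.4 12.3]
bottle [ 0.5067 -0.4342  0.1   ] [ 0.5713 -0.3702  0.1733] [ 0.5411 -0.4072  0.1239]
```

```bash
cat >> h.py <<'E'
def q(psi): return [0,float(np.cos(psi/2)),float(np.sin(psi/2)),0]
def sh(n):
    s=state(); print(n,"t",round(s["time"],2),"p",np.round(s["ee_pos"],4),"F",np.round(s["ft_force"],1),"gap",round(s["finger_gap"],4))
E
python3 - <<'E'
from h import *
for p in ([.5,.23,.26],):
    print(inverse_kinematics(p,q(.09)),inverse_kinematics(p,q(.09+np.pi)))
move_to([.5,.23,.22],q(.09)); sh("hover")
im=get_image("wrist"); cv2.imwrite("pics/w1.png",im["frame"]); np.savez("w1.npz",**{k:np.array(x) for k,x in im.items()})
E
```

```text
[ 3.69322027e-01 -3.48154651e-02  1.30686773e+00 -4.44089210e-16
  1.86954039e+00  1.85011835e+00] [ 3.69322027e-01 -3.48154651e-02  1.30686773e+00 -4.44089210e-16
  1.86954039e+00 -1.29147430e+00]
hover t 1.77 p [0.5002 0.2297 0.22  ] F [-0.1 -0.5  0.1] gap 0.088
```

View pics/w1.png

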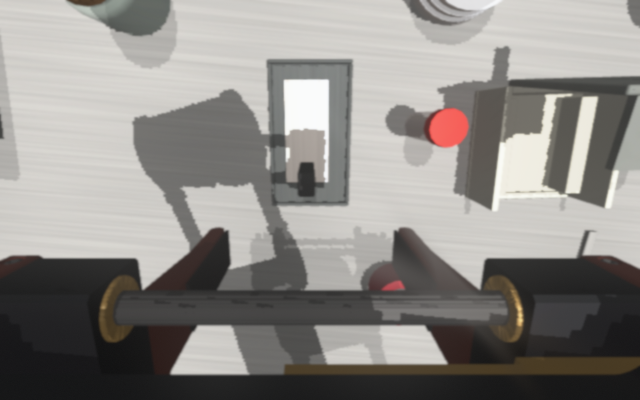

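The wrist view shows the lifter at (306,130) in the tray, slightly left of the tray centre. The blade runs from (306,80) down to the block at (306,180). I'll measure it from this depth image.

Run:
```python
from h import *
np.set_printoptions(suppress=True,precision=2)
im=np.load("w1.npz"); P=cloud(im)*1000; g=im["frame"].mean(2); hsv=cv2.cvtColor(im["frame"],cv2.COLOR_BGR2HSV)
v,u=np.mgrid[:400,:640]
print("bodies z", P[190,300], P[140,306],P[100,306],P[75,275])
box=(u>265)&(u<355)&(v>58)&(v<210)
def lin(a,b,n,k=1):
    c=np.polyfit(a,b,k); print(n,len(a),c)
# blade left/right edges by brightness step per row (rows 85-125), onto z=8 plane
K=im["camera_matrix"]; V=np.linalg.inv(im["view"])
def ray(uu,vv,z):
    d=V[:3,:3]@np.array([(uu-K[0,2])/K[0,0],-(vv-K[1,2])/K[1,1],-1]); t=(z-V[2,3])/d[2]; return (V[:3,3]+t*d)*1000
L=[];R=[]
for r in range(86,124,2):
    row=g[r,272:345]; on=np.where(row>150)[0]; L.append(ray(272+on[0]-.5,r,.008)); R.append(ray(272+on[-1]+.5,r,.008))
L=np.array(L);R=np.array(R); lin(L[:,0],L[:,1],"L");lin(R[:,0],R[:,1],"R"); print("mid",((L+R)/2)[[0,-1]])
T=np.array([ray(c,np.where(g[60:120,c]>150)[0][0]+60-.5,.008) for c in range(292,322,3)]); print("tip",T[[0,-1]],np.median(T,0))
rim=box&(P[...,2]>9)&(P[...,2]<16); print("rim",cv2.minAreaRect(P[rim][:,:2].astype(np.float32)))
for lo,hi in((71,90),(30,70)):
    b=box&(P[...,2]>lo)&(P[...,2]<hi); p=P[b]; print("block",b.sum(),np.percentile(p,[2,50,98],axis=0),cv2.minAreaRect(p[:,:2].astype(np.float32)))
```

```text
bodies z [498.26 239.88  78.19] [539.62 238.8    8.35] [582.2  242.54   7.59] [604.82 277.92   5.05]
L 19 [  0.11 203.7 ]
R 19 [  0.11 155.02]
mid [[596.49 243.79   8.  ]
 [559.13 239.96   8.  ]]
tip [[602.67 259.32   8.  ]
 [605.3  230.64   8.  ]] [603.98 244.98   8.  ]
rim ((544.25634765625, 235.44210815429688), (158.97802734375, 89.79969024658203), 5.223959445953369)
block 424 [[492.86 228.01  73.71]
 [505.08 235.57  77.97]
 [515.98 243.38  79.54]] ((504.32000732421875, 235.74444580078125), (23.572891235351562, 15.093783378601074), 5.325814247131348)
block 91 [[514.49 229.02  33.83]
 [515.9  236.25  52.93]
 [516.53 243.66  68.39]] ((515.5739135742188, 236.51304626464844), (1.466506838798523, 15.166996955871582), 7.215845108032227)
```

Run:
```python
from h import *
ps=.10
move_to([.5043,.2355,.10],q(ps))
move_l([.5043,.2355,.0475],.08); sh("at"); close(); hold(.2); sh("closed")
move_l([.5043,.2355,.16],.12); sh("lift")
move_l([.40,.225,.16],.2); move_l([.365,-.237,.16],.25,q(-.01)); sh("pre")
move_l([.365,-.237,.059],.15); sh("low")
for n in("side","wrist"):
    im=get_image(n); np.savez(f"{n}2.npz",**{k:np.array(x) for k,x in im.items()}); cv2.imwrite(f"pics/{n}2.png",im["frame"])
```

```text
at t 3.17 p [0.5045 0.2356 0.0477] F [0.3 0.3 0.7] gap 0.0876
closed t 4.47 p [0.5043 0.2355 0.0475] F [-0.   0.2 -0.3] gap 0.0156
lift t 5.57 p [0.5039 0.2353 0.1588] F [-0.5 -0.3 -1.7] gap 0.0158
pre t 8.24 p [ 0.3652 -0.2364  0.1601] F [ 0.6  0.4 -1.8] gap 0.0155
low t 9.07 p [ 0.3655 -0.2372  0.06  ] F [-0.6 -0.6 -1. ] gap 0.0158
```

View pics/side2.png

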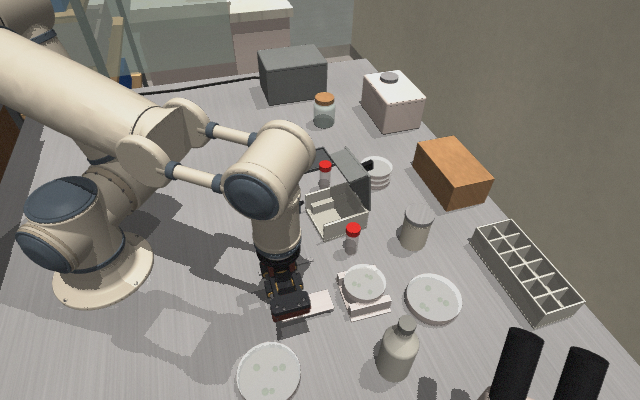

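View pics/wrist2.png

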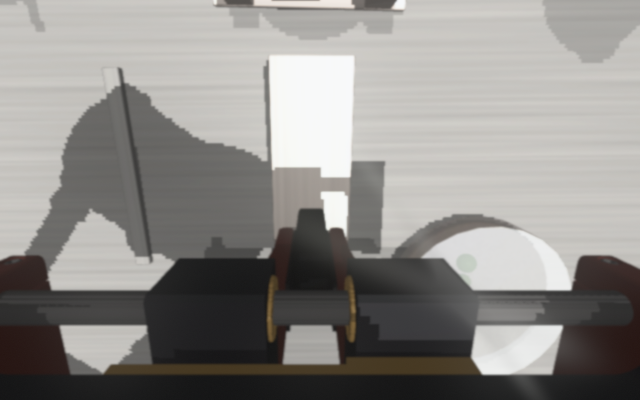

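The lifter is held straight, with its blade at (270–353, 55–165). The stand's front edge at the top (215–405) is centred on the blade. Next I'll check blade level from depth, then insert and lift a little.

Run:
```python
from h import *
np.set_printoptions(suppress=True,precision=4)
P=cloud(np.load("wrist2.npz"))[60:160,278:346].reshape(-1,3); P=P[np.isfinite(P[:,0])]; P=P[abs(P[:,2]-.02)<.012]
k,*_=np.linalg.lstsq(np.c_[P[:,:2]-[.44,-.237],np.ones(len(P))],P[:,2],rcond=None); print("blade slope,z",k,len(P),P[:,0].max())
if abs(k[:2]).max()<.06 and abs(k[2]-.02)<.006:
    move_l([.4735,-.2383,.059],.12); sh("in")
    move_l([.4735,-.2383,.0745],.04); sh("contact"); move_l([.4735,-.2383,.09],.05); sh("lifted"); hold(.15)
    im=get_image("side"); np.savez("side3.npz",**{k:np.array(x) for k,x in im.items()}); cv2.imwrite("pics/side3.png",im["frame"][200:400,200:500].repeat(2,0).repeat(2,1))
    Q=cloud(im); v,u=np.mgrid[:400,:640]; m=(u>330)&(u<400)&(v>240)&(v<320)&(Q[...,2]>.058)&(Q[...,2]<.085)&(Q[...,0]>.5)
    D=Q[m]; k,*_=np.linalg.lstsq(np.c_[D[:,:2]-[.5435,-.2385],np.ones(len(D))],D[:,2],rcond=None); print("dish",len(D),k,D.min(0),D.max(0),cv2.minEnclosingCircle((D[:,:2]*1000).astype(np.float32)))
```

```text
blade slope,z [ 0.0006 -0.0036  0.0212] 6770 0.4629551343069632
in t 10.22 p [ 0.4731 -0.2383  0.0589] F [-0.4  0.4 -0.8] gap 0.0157
contact t 10.76 p [ 0.4735 -0.2384  0.0748] F [-0.5 -0.  -1.9] gap 0.0159
lifted t 11.22 p [ 0.4738 -0.2384  0.0905] F [ 0.  -0.6 -1.3] gap 0.0158
dish 645 [0.0314 0.0156 0.0678] [ 0.5038 -0.2842  0.058 ] [ 0.5881 -0.1958  0.0721] ((543.6550903320312, -239.7395782470703), 45.908226013183594)
```

View pics/side3.png

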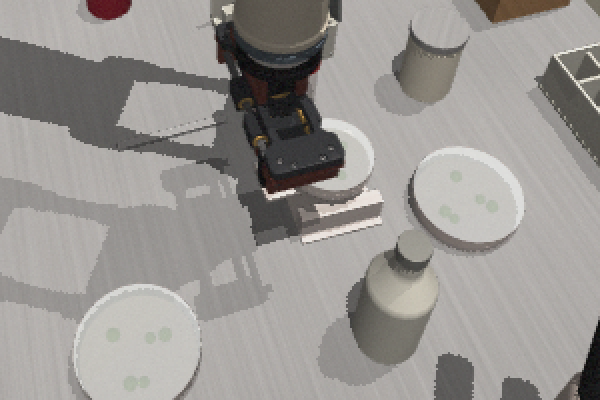

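The dish is lifted on the blade and level (crop 340,160), about centred on the seat. Next I carry it to the chamber and insert it.

Run:
```python
from h import *
np.set_printoptions(suppress=True,precision=4)
C=np.array([.5605,-.0094]); ps=.11; d=np.array([np.cos(ps),np.sin(ps)])
at=lambda s,z:[*(C+s*d),z]
move_l([.4735,-.2383,.125],.08); hold(.1); sh("up")
move_l([.37,-.2375,.125],.12); move_l(at(-.185,.125),.14,q(ps)); move_l(at(-.185,.0825),.1); sh("pre"); hold(.2)
im=get_image("wrist"); np.savez("w4.npz",**{k:np.array(x) for k,x in im.items()}); cv2.imwrite("pics/w4.png",im["frame"])
```

```text
up t 12.11 p [ 0.4733 -0.2381  0.1245] F [ 0.5  0.  -2.5] gap 0.0156
pre t 15.33 p [ 0.3766 -0.0298  0.0825] F [-0.3 -0.2 -1.5] gap 0.0156
```

View pics/w4.png

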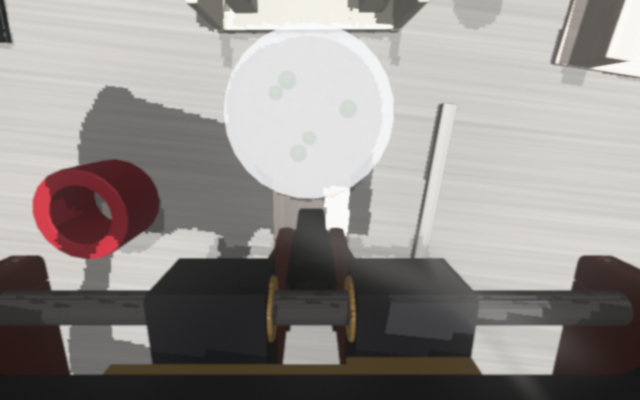

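The dish sits centred at (309,112), in line with the chamber mouth (190–428, middle 309) and square to it. Inserting.

Run:
```python
from h import *
np.set_printoptions(suppress=True,precision=4)
C=np.array([.5605,-.0094]); ps=.11; d=np.array([np.cos(ps),np.sin(ps)])
at=lambda s,z:[*(C+s*d),z]
move_l(at(-.07,.0825),.09); sh("in"); move_l(at(-.07,.0635),.04); sh("down"); hold(.15)
move_l(at(-.19,.0635),.1); sh("out"); hold(.1)
for n in("scene","wrist"):
    im=get_image(n); np.savez(f"{n}5.npz",**{k:np.array(x) for k,x in im.items()}); cv2.imwrite(f"pics/{n}5.png",im["frame"])
Q=cloud(im)-[*C,0]; x=Q[...,0]*d[0]+Q[...,1]*d[1]; y=-Q[...,0]*d[1]+Q[...,1]*d[0]; m=(abs(x)<.056)&(abs(y)<.052)&(Q[...,2]>.045)&(Q[...,2]<.06)
D=np.c_[x[m],y[m],Q[...,2][m]]; k,*_=np.linalg.lstsq(np.c_[D[:,:2],np.ones(len(D))],D[:,2],rcond=None); print("dish",len(D),k,D.min(0),D.max(0),cv2.minEnclosingCircle((D[:,:2]*1000).astype(np.float32)))
```

```text
in t 17.01 p [ 0.4906 -0.0171  0.0825] F [ 0.6 -0.1 -1.8] gap 0.0158
down t 17.63 p [ 0.4909 -0.0171  0.0634] F [-0.   0.1 -0.5] gap 0.0159
out t 19.13 p [ 0.3719 -0.0302  0.0636] F [-0.2  0.7 -1.4] gap 0.0155Traceback (most recent call last):
  File "<stdin>", line 10, in <module>
    return umr_minimum(a, axis, None, out, keepdims, initial, where)
ValueError: zero-size array to reduction operation minimum which has no identity
```

View pics/wrist5.png

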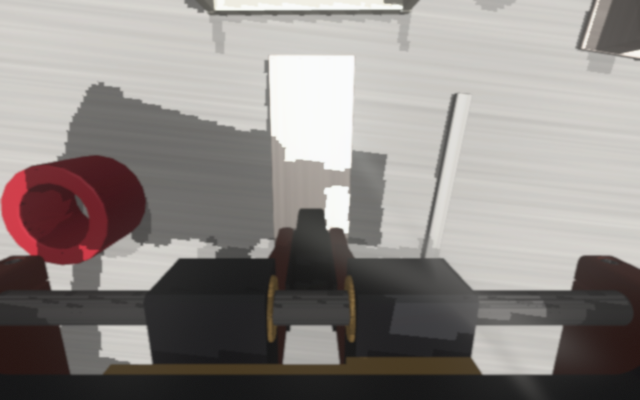

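The blade is empty, so the dish is off the lifter and in the chamber. Next I return the lifter to its tray and check the dish from the side camera.

Run:
```python
from h import *
np.set_printoptions(suppress=True,precision=4)
C=np.array([.5605,-.0094]); ps=.11; d=np.array([np.cos(ps),np.sin(ps)])
move_l([.3719,-.0302,.16],.2); move_l([.40,.225,.16],.22,q(.10)); move_l([.5043,.2355,.16],.15)
move_l([.5043,.2355,.06],.12); move_l([.5043,.2355,.0478],.03); sh("seat"); hold(.1); gripper_open(); hold(.1); move_l([.5043,.2355,.2],.2); sh("free")
im=get_image("side"); np.savez("side6.npz",**{k:np.array(x) for k,x in im.items()}); cv2.imwrite("pics/side6.png",im["frame"][100:300,200:500].repeat(2,0).repeat(2,1))
Q=cloud(im)-[*C,0]; x=Q[...,0]*d[0]+Q[...,1]*d[1]; y=-Q[...,0]*d[1]+Q[...,1]*d[0]; m=(abs(x)<.056)&(abs(y)<.052)&(Q[...,2]>.047)&(Q[...,2]<.058)
D=np.c_[x[m],y[m],Q[...,2][m]]; print(len(D)); k,*_=np.linalg.lstsq(np.c_[D[:,:2],np.ones(len(D))],D[:,2],rcond=None); print("dish",k,D.min(0),D.max(0),cv2.minEnclosingCircle((D[:,:2]*1000).astype(np.float32)))
im=get_image("wrist"); Q=cloud(im); m=(Q[...,2]>.0055)&(Q[...,2]<.011)&(im["frame"].mean(2)>150)&(abs(Q[...,0]-.55)<.06)&(abs(Q[...,1]-.239)<.03); B=Q[m]; k,*_=np.linalg.lstsq(np.c_[B[:,:2]-B[:,:2].mean(0),np.ones(len(B))],B[:,2],rcond=None); print("blade",len(B),k,B.min(0),B.max(0))
```

```text
seat t 23.68 p [0.5041 0.2354 0.0475] F [ 0.6 -0.6 -1.8] gap 0.0157
free t 25.96 p [0.5039 0.2353 0.1984] F [-0.3 -0.3  0.1] gap 0.0879
813
dish [0.0053 0.0067 0.0525] [-0.0447 -0.048   0.047 ] [0.0551 0.0503 0.0579] ((16.299665451049805, 1.0504772663116455), 61.544673919677734)
blade 4431 [-0.0016 -0.001   0.0081] [0.4922 0.2111 0.0055] [0.605  0.269  0.0107]
```

View pics/side6.png

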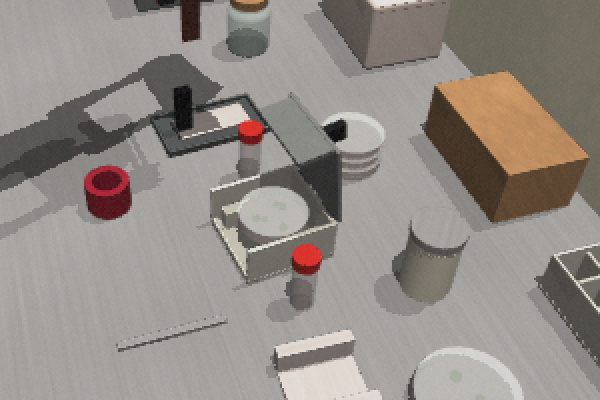

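The dish lies level inside the chamber (crop 275,215), with its underside at about 34.5 mm. The lifter is flat in the tray, so I'll close the lid now with shut fingers pushing its outer face beside the handle.

Run:
```python
from h import *
np.set_printoptions(suppress=True,precision=4)
C=np.array([.5605,-.0094]); ps=.11; d=np.array([np.cos(ps),np.sin(ps)]); n=np.array([-d[1],d[0]]); r=.105
def T(th,m):
    s,c=np.sin(th),np.cos(th); return [*(C+d*(.060-r*c+(.006+m)*s+.010)+n*.035), .0605+r*s+(.006+m)*c+.008]
move_l([.5043,.2355,.30],.25); close()
p=T(1.46,.025); move_l([p[0],p[1],.30],.25,q(ps)); move_l(p,.15); sh("behind")
for th in np.arange(1.44,0.05,-.12):
    move_l(T(th,0),.1); 
    if th<.7 or th>1.2: sh(f"{th:.2f}")
z0=T(0,0)
for m in (.002,0,-.002,-.004,-.006):
    move_l(T(0,m),.03); f=state()["ft_force"][2]; sh(f"m{m}")
    if f>12: break
```

```text
behind t 30.06 p [0.6457 0.0354 0.1779] F [-0.   0.9  0.2] gap 0.0008
1.44 t 30.48 p [0.6189 0.0322 0.1746] F [-0.5  0.4 -0.1] gap 0.0004
1.32 t 30.76 p [0.6064 0.0309 0.172 ] F [ 0.  -0.5 -0.1] gap 0.0004
0.60 t 32.41 p [0.5434 0.0239 0.1325] F [-0.6 -0.5  0.6] gap 0.0004
0.48 t 32.68 p [0.5363 0.0232 0.1221] F [0.3 0.9 0.7] gap 0.0004
0.36 t 32.96 p [0.5305 0.0225 0.1109] F [ 0.3 -0.2 -0.4] gap 0.0008
0.24 t 33.23 p [0.526  0.022  0.0989] F [0.6 0.6 0.2] gap 0.0007
0.12 t 33.51 p [0.523  0.0217 0.0866] F [-1.  -0.3 -0.1] gap 0.0006
m0.002 t 34.02 p [0.5217 0.0215 0.0763] F [0.  0.  0.2] gap 0.0005
m0 t 34.27 p [0.5221 0.0215 0.0749] F [0.5 0.4 1.8] gap 0.0005
m-0.002 t 34.52 p [0.5222 0.0216 0.0747] F [-4.2  0.8 10.8] gap 0.0003
m-0.004 t 34.77 p [0.5223 0.0215 0.0746] F [-9.3  0.  19.4] gap 0.0004
```

Run:
```python
from h import *
np.set_printoptions(suppress=True,precision=4)
p=state()["ee_pos"]; move_l([p[0],p[1],.2],.15); move_l([.42,.1,.30],.2); sh("clear"); hold(.3)
C=np.array([.5605,-.0094,0]); d=np.array([np.cos(.11),np.sin(.11)])
im=get_image("side"); cv2.imwrite("pics/side7.png",im["frame"][100:300,200:500].repeat(2,0).repeat(2,1))
A=[]
for i in (im,get_image("scene")):
    Q=cloud(i)-C; x=Q[...,0]*d[0]+Q[...,1]*d[1]; y=-Q[...,0]*d[1]+Q[...,1]*d[0]; m=(abs(x)<.055)&(abs(y)<.055)&(abs(y)>.012)&(abs(Q[...,2]-.066)<.012); A.append(np.c_[x[m],Q[...,2][m]])
A=np.vstack(A); print("lid slope,z",np.polyfit(A[:,0],A[:,1],1),len(A))
```

```text
clear t 36.75 p [0.4202 0.0997 0.2987] F [ 0.  -0.2 -0.1] gap 0.0002
lid slope,z [-0.0002  0.0675] 1948
```

View pics/side7.png

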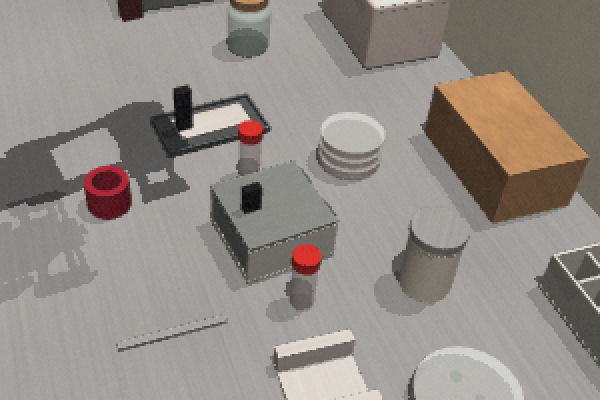

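The lid is fully shut (crop 273,205, slope about 0). The lifter lies flat in its tray and the bystanders in view are where they were.

```bash
python3 -c "
from h import *
print(job_done())"
```

```text
the job is handed in; nothing more can be done
None
```

The job is handed in (verdict not shown): by my last images and depth measurements, the dish is level on the chamber rails, the lid is fully shut, the lifter is flat in its tray, and nothing else appears to have moved.

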